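# Free the jammed tin corral on the cobbler's bench

## Task

The large open tin has jammed in the narrow opening of the little wooden corral and shuts the two smaller open tins in. Nudge the large tin back into the corral, well clear of the opening, then slide both small tins out through the opening until they stand wholly outside on the bench; the large tin stays inside, clear of the opening. Keep every tin sliding flat on the bench - do not lift or tip any - and leave the closed glue jar inside the corral and the other things on the bench where they are.

Things in the scene. Friction and masses are not known exactly. Their poses are not given: they have to be found in the camera images.
- corral: Fixed low wooden fence on the bench, no floor, open on top: 32 mm high, walls 10 mm thick. Origin: on the bench, middle of the opening's outer face; x points straight out of the opening, y to the left looking out, z up. The opening is 78 mm wide (y = -39 to +39) between steel jaws 8 mm thick (x = -8 to 0). Outside it the bench is free for about 135 mm in x and 60 mm to either side.
- corral_back (a point): Point on the bench in the middle of the corral's back wall, inner face (262 mm behind the opening's outer face); axes as the corral. Inner plan in the corral's frame, mm: from the opening's inner edges (-8, +-39) two funnel walls run back at 45 degrees to (-99, +-130), then straight sides at y = +-130 to the back wall at x = -262.
- big_tin_center (a point): Large open-topped round steel tin, 94 mm outside diameter, 30 mm high, wall and base 3 mm (88 mm inside, 27 mm deep), empty, about 0.34 kg (varies); too wide for the opening, it starts in the funnel's mouth with its rim in the opening. The point is its centre, half-way up (15 mm above its underside); z is its axis.
- big_tin: The same large tin; its origin is the centre of its underside.
- tin_a_center (a point): Small open-topped round steel tin, 66 mm outside diameter, 30 mm high, wall and base 3 mm (60 mm inside, 27 mm deep), empty, about 0.19 kg (varies); starts in the back row of the corral (left, middle or right; the other small tin and the glue jar take the other two places). The point is its centre, half-way up.
- tin_a: The same small tin; its origin is the centre of its underside.
- tin_b_center (a point): Second small tin, the same as tin_a. The point is its centre, half-way up.
- tin_b: The same second small tin; its origin is the centre of its underside.
- glue_jar_center (a point): Closed round glue jar with a cap, 52 mm diameter, 65 mm tall, about 0.25 kg, standing in one of the three places of the corral's back row; to be left where it is. The point is its centre, half-way up.
- polish_tin_center (a point): Closed polish tin, 72 mm diameter, 24 mm high, lying flat near one side of the way out; leave it. The point is its centre.
- brush_center (a point): Shoe brush, 150 x 45 x 40 mm, bristles down, near the other side of the way out; leave it. The point is its centre, x along its length.
- hammer_grip (a point): Cobbler's hammer lying on the bench nearer the robot; leave it. The point is on its handle.
Not all that is in view belongs to the job. Leave any red or yellow look-alike of the big_tin alone.

How it is judged:
By the outcome, as a careful person would: the job done as asked, in the order asked, and still so for the second after the job is handed in, with the robot touching nothing.
It also fails if it takes over 72 s, if anything falls off the work surface, if the arm or the gripper's body presses on something with over 40 N, if the wrist force passes 120 N, or if a joint passes its speed limit or range.

## Robot

A 7-joint arm with a two-finger parallel gripper is mounted at the origin on the work surface. World frame = base frame: x ahead of the robot, y to its left, z up, the work surface at z = 0. Lengths are in m, angles in rad, forces in N, time in s.
With the tool pointing down it reaches from about 0.425 to 0.875 m from the base axis. Payload 9.9 kg.
Tool frame: the origin (TCP) lies midway between the tips of the shut fingers; the grasp point (between the pads) lies 19 mm behind it; z points along the fingers, y is the line along which they close (so a half turn about z gives the same grasp; the last joint's range is limited). The gripper opens to 85 mm and grips with 20 to 120 N. Pads are 22 mm wide; open, the fingers measure 114 mm over their backs; the gripper's body (76 mm by 85 mm) begins 54 mm behind the grasp point. The pads swing forward as they close: fully open they stand 13 mm farther back than shut.
Start: joints at [-1.293, 0.576, 0.025, 1.437, -0.015, 1.129, -0.057], TCP at [0.239, 0.631, 0.231] pointing down, gripper open.
Joint ranges: [-2.76, 2.76], [-0.34, 2.15], [-1.52, 1.57], [0.19, 2.46], [-1.09, 4.23], [0.17, 1.99], [-2.82, 2.82]. Speed limits (rad/s): [2.22, 2.22, 3.01, 3.01, 3.14, 3.14, 3.14].

## Interface

Orientations are given as [roll, pitch, yaw] about the fixed x, y, z axes, in that order (R = Rz(yaw) Ry(pitch) Rx(roll)).
In Python, from cell import sense, vision, finish_job gives the robot as it stands.
- The arm moves only by the tool servo_tool, never from a script. Its argument "deltas" is a list of rows, each a list of 5 numbers: the shift along the tool's x, y, z as a fraction of full scale, then the turn about the tool's z as a fraction of full scale, then the closure, from 0 (fully open) to 1 (shut). In form: [[tx, ty, tz, roll, jaw], ...]. A call has 1 to 5 rows; each row is the pose to reach, as a shift and turn from the pose commanded when the call began, along the tool's axes at that moment; what a row does not reach only later rows make up. Full scale, the value 1, is 0.2 m for a shift and 120 degrees for a turn. A row lasts 1/8 s, in which the tool goes at most 62.5 mm and 10.7 degrees, less where a joint would pass 70% of its speed; a pose out of reach is approached as far as the arm can. A call with a number of a shift or a turn outside -1 to 1 is refused whole. A call with a gripper value outside its range is refused whole. The fingers move at their own pace and stop on an object; the grip force is fixed at half the most. Time passes only in rows, so rows that repeat a pose let the fingers close. It gives the time, the measured TCP pose, the force, the opening and the grip force at its end, in the units of the state.
- sense(): the state, without advancing time (a new reading comes with each control period).
- vision.camera(name): name is "scene" or "top" or "wrist"; returns the picture (420x560x3 uint8, red, green, blue); there is no depth.
- vision.calibration(name): a dict with "camera_matrix" (3x3 intrinsics, pixels), "k1" (the pictures are not rectified: a ray, as slopes to the right and down, at radius r is drawn at 1 + k1 r^2 times it, then the intrinsics apply), "world_from_camera" (4x4, takes a point from camera to world coordinates); the wrist camera has in their place "tool_from_camera" (4x4, takes a point from camera to tool coordinates, whose origin is the TCP and whose axes are the flange's). Camera axes: x right, y down, z forward; pixel columns grow to the right and rows downward; lengths in m; the calibration is good to about 2 mm. A picture is of the moment at which its call begins: read the wrist's pose just before it. calibration takes no time and is no camera call.
- finish_job(): hands the job in; it is judged then, once.
The state is a dict: "time": time; "q": joint angles; "qvel": joint speeds; "tau": joint torques, N m; "ee_pos": TCP position; "tool_rot": TCP orientation; "wrist_force": force on the tool from outside, world axes, zero at the start; "moment": the same for the moment, N m; "grip_width": opening from 0.0 (shut) to 1.0 (fully open); "grip_force": force on a finger pad.
Only numpy, scipy, OpenCV 4.12 (cv2) and the standard library are available. Lean on these libraries where they do the work, as an engineer would, in place of code of your own. Each camera call takes 0.05 s, during which the arm holds its last target. There are 200 camera calls.

## Working session

There is one attempt and no reset: what is moved stays moved. The work goes in short steps, Python scripts to look and compute and a tool call to move; the robot and the scene stay as the last step left them, time stands still between calls to the robot, and variables do not carry over. Pictures are saved under pics/ and viewed, at most 10 in all, crops included, and the job is handed in when it is done.

Besides the shell and the picture viewer there is one more tool, called after ">>>" by a JSON object that holds its "fn" and its "kwargs". servo_tool: Moves the arm, as the interface text tells. Shift numbers are shares of 0.2 m and turn numbers shares of 120 degrees, none past 1 either way. Its arguments: {"type":"object","properties":{"deltas":{"type":"array","items":{"type":"array","items":{"type":"number","minimum":-1,"maximum":1}}}},"required":["deltas"]}

```bash
mkdir -p pics; ls
cat > h.py <<'E'
import numpy as np, cv2
from cell import sense, vision, finish_job
from scipy.spatial.transform import Rotation as R
def pose():
    s=sense(); r=s['tool_rot']; T=np.eye(4); r=np.array(r)
    T[:3,:3]=r if r.shape==(3,3) else R.from_euler('xyz',r).as_matrix(); T[:3,3]=s['ee_pos']; return T
def shot(n,save=None):
    T=pose() if n=='wrist' else None
    im=vision.camera(n); c=vision.calibration(n)
    W=T@np.array(c['tool_from_camera']) if n=='wrist' else np.array(c['world_from_camera'])
    if save: cv2.imwrite('pics/'+save,im[:,:,::-1])
    return im,(np.array(c['camera_matrix']),c['k1'],W)
def ray(cal,uv):
    K,k1,W=cal; uv=np.atleast_2d(np.array(uv,float))
    d=cv2.undistortPoints(uv[:,None],K,np.array([k1,0,0,0.]))[:,0]
    d=np.c_[d,np.ones(len(d))]@W[:3,:3].T
    return W[:3,3],d
def onplane(cal,uv,z):
    o,d=ray(cal,uv); return o+d*((z-o[2])/d[:,2])[:,None]
def proj(cal,P):
    K,k1,W=cal; P=np.atleast_2d(P); p=(P-W[:3,3])@W[:3,:3]; s=p[:,:2]/p[:,2:]
    s=s*(1+k1*(s**2).sum(1))[:,None]; return s@K[:2,:2].T+K[:2,2]
E
python3 - <<'E'
from h import *
print(sense())
for n in('scene','top'):
    im,c=shot(n,n+'0.png'); print(n,c)
E
```

```text
pics
{'time': 0.0, 'q': array([-1.29278572,  0.5765329 ,  0.02486474,  1.43790655, -0.01503519,
        1.12902736, -0.05652634]), 'qvel': array([-0.00044306, -0.00064191, -0.00054102, -0.00028432,  0.00069267,
        0.00113788, -0.00076745]), 'tau': array([-1.62539662e-03, -7.65751863e+01,  2.25012906e+00, -2.85965645e+01,
        1.55041897e-02,  1.29765298e-02, -2.12444313e-06]), 'ee_pos': array([0.23876035, 0.63086719, 0.23044311]), 'tool_rot': array([-3.13990455e+00,  6.79900620e-05,  2.77975749e+00]), 'wrist_force': array([-0.43593534,  0.01722265,  1.23347941]), 'moment': array([0.03170963, 0.00797623, 0.02658318]), 'grip_force': 0.0, 'grip_width': 1.0024122508538085}
scene (array([[413.1357963 ,   0.        , 283.63709544],
       [  0.        , 413.1357963 , 214.59767942],
       [  0.        ,   0.        ,   1.        ]]), 0.027091365136129128, array([[-0.59822617,  0.67385248, -0.43364536,  0.87389738],
       [ 0.80119437,  0.51283418, -0.30836454,  0.21940865],
       [ 0.01459595, -0.53190596, -0.84667763,  0.82228158],
       [ 0.        ,  0.        ,  0.        ,  1.        ]]))
top (array([[409.15646633,   0.        , 274.19629307],
       [  0.        , 409.15646633, 213.58255429],
       [  0.        ,   0.        ,   1.        ]]), -0.11470887916932669, array([[ 0.02795188, -0.98857292,  0.14812927,  0.35533929],
       [-0.99910705, -0.03232617, -0.02720501, -0.03138894],
       [ 0.03168259, -0.14723657, -0.98859375,  0.99361422],
       [ 0.        ,  0.        ,  0.        ,  1.        ]]))
```

View pics/top0.png

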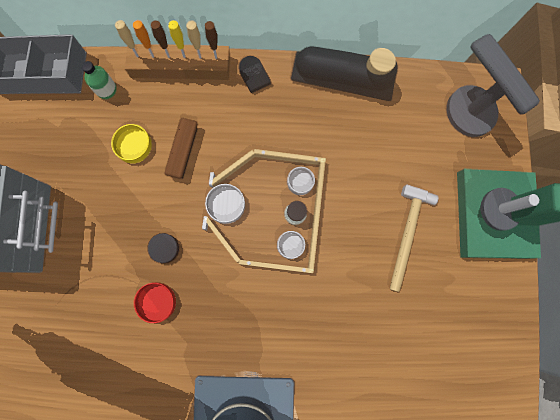

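View pics/scene0.png

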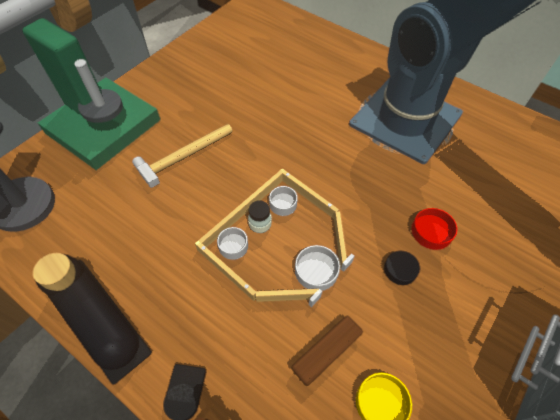

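```bash
cat >> h.py <<'E'
from scipy.optimize import least_squares
def circ(p):
    f=lambda a:np.hypot(p[:,0]-a[0],p[:,1]-a[1])-a[2]
    r=least_squares(f,[*p.mean(0)[:2],.04],loss='soft_l1',f_scale=.001); return r.x
def greys(im,lo=105,smax=45,amin=250):
    hsv=cv2.cvtColor(im,cv2.COLOR_RGB2HSV); m=((hsv[:,:,1]<smax)&(hsv[:,:,2]>lo)).astype(np.uint8)
    m=cv2.morphologyEx(m,cv2.MORPH_CLOSE,np.ones((3,3)))
    cs,_=cv2.findContours(m,cv2.RETR_EXTERNAL,cv2.CHAIN_APPROX_NONE)
    return [c for c in cs if cv2.contourArea(c)>amin]
def rim(cal,c,z):
    """circle fit of the far-from-camera half of a silhouette at height z"""
    P=onplane(cal,cv2.convexHull(c)[:,0] if 0 else c[:,0],z); o=cal[2][:3,3]
    d=(P.mean(0)-o)[:2]; d/=np.linalg.norm(d); s=(P-P.mean(0))[:,:2]@d
    return circ(P[s>-.1*np.ptp(s)])
E
python3 - <<'E'
from h import *
for n,box in(('top',(180,140,330,280)),('scene',(190,160,360,310))):
    im,c=shot(n)
    x0,y0,x1,y1=box
    cv2.imwrite(f'pics/{n}c.png',cv2.resize(im[y0:y1,x0:x1,::-1],None,fx=3.6,fy=3.6,interpolation=cv2.INTER_CUBIC))
    for k in greys(im,amin=25):
        u=k[:,0].mean(0)
        if x0<u[0]<x1 and y0<u[1]<y1:
            print(n,u.round(),cv2.contourArea(k),*[rim(c,k,z).round(4) for z in(.02,.03,.04)], 'bench',onplane(c,u,.032).round(4)[0,:2])
a=shot('top'); b=shot('scene')
E
```

```text
top [291. 244.] 584.0 [ 0.4286 -0.0998  0.0323] [ 0.4279 -0.0991  0.0319] [ 0.4271 -0.0984  0.0316] bench [ 0.4272 -0.0984]
top [205. 223.] 45.5 [0.4798 0.11   0.0073] [0.4785 0.1085 0.0072] [13.6658 48.4807 50.1396] bench [0.4722 0.106 ]
top [292. 217.] 60.0 [ 0.5082 -0.1105  0.025 ] [ 0.5066 -0.1097  0.0247] [ 0.505  -0.1089  0.0244] bench [ 0.4926 -0.1009]
top [222. 198.] 1226.5 [0.5324 0.0673 0.0439] [0.5306 0.0663 0.0435] [0.5288 0.0653 0.043 ] bench [0.5338 0.069 ]
top [300. 180.] 573.0 [ 0.5873 -0.1208  0.0326] [ 0.5849 -0.1199  0.0323] [ 0.5825 -0.1189  0.0319] bench [ 0.5831 -0.1185]
scene [321. 271.] 1671.0 [0.5221 0.0624 0.0488] [0.5265 0.0643 0.0482] [0.5309 0.0663 0.0476] bench [0.5333 0.0778]
scene [232. 243.] 727.0 [ 0.5852 -0.1244  0.032 ] [ 0.5888 -0.1201  0.0316] [ 0.5924 -0.1158  0.0312] bench [ 0.5936 -0.1137]
scene [260. 223.] 186.5 [ 0.4909 -0.1227  0.0276] [ 0.4957 -0.1184  0.0272] [ 0.5005 -0.1142  0.0269] bench [ 0.519  -0.0977]
scene [283. 200.] 614.5 [ 0.4257 -0.1031  0.0323] [ 0.4313 -0.0991  0.0319] [ 0.4369 -0.0951  0.0315] bench [ 0.4394 -0.093 ]
```

View pics/topc.png

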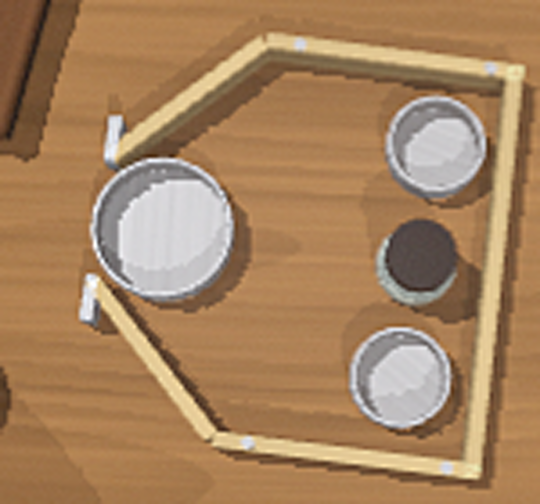

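View pics/scenec.png

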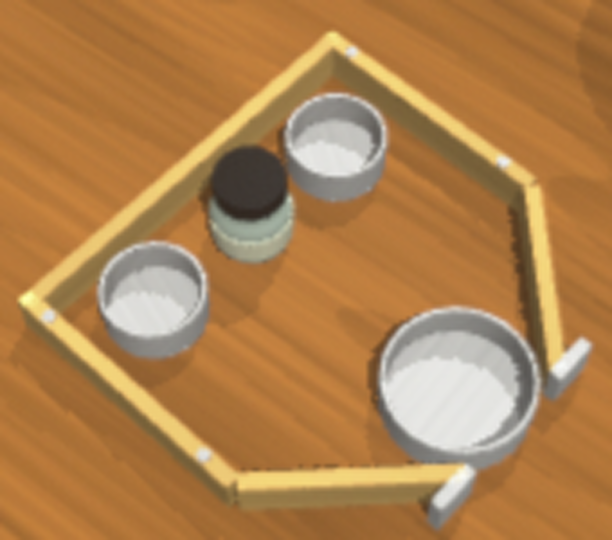

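```bash
cat > f.py <<'E'
from h import *
im,c=shot('top')
cr=lambda *p:(np.array(p)/3.6+[180,140]-.36)
px=cr((522,68),(478,478),(115,140),(90,300)); Pt=onplane(c,px,.032)[:,:2]
im,cs=shot('scene'); cr2=lambda *p:(np.array(p)/3.6+[190,160]-.36)
ps=cr2((20,298),(333,33),(452,485),(573,355)); Ps=onplane(cs,ps,.032)[:,:2]
print(Pt.round(4),Ps.round(4))
P=(Pt+Ps)/2
bm=(P[0]+P[1])/2; jm=(P[2]+P[3])/2
yv=(P[1]-P[0])  ; yv/=np.linalg.norm(yv)   # looking out (+y world) left is -x
xv=np.array([yv[1],-yv[0]]); xv2=(jm-bm)/np.linalg.norm(jm-bm)
th=[np.degrees(np.arctan2(*v[::-1])) for v in (xv,xv2)]
print('angles',th,'dist',np.linalg.norm(jm-bm),'width',np.linalg.norm(P[1]-P[0]))
x=(xv+xv2);x/=np.linalg.norm(x); o=((bm+272e-3*x)+(jm+.004*x))/2
y=np.array([-x[1],x[0]])
print('O',o,'x',x,'y',y,'ang',np.degrees(np.arctan2(x[1],x[0])))
for n,p in dict(big=(.5275,.065),A=(.587,-.12),B=(.4295,-.099),jar=(.507,-.11)).items():
    d=np.array(p)-o; print(n,(1000*np.array([d@x,d@y])).round(1))
for n,q in dict(polish=((163,248),(402,267)),brush=((181,149),(327,349))).items():
    for cal,u in zip((c,cs),q):
        d=onplane(cal,u,.024)[0,:2]-o; print(n,(1000*np.array([d@x,d@y])).round(1))
T=pose(); print(T.round(3), np.degrees(np.arctan2(T[1,0],T[0,0])))
E
python3 f.py
```

```text
[[ 0.6395 -0.1774]
 [ 0.3631 -0.1513]
 [ 0.5797  0.0951]
 [ 0.4716  0.106 ]] [[ 0.6415 -0.1779]
 [ 0.3662 -0.1498]
 [ 0.5827  0.0958]
 [ 0.473   0.1071]]
angles [np.float64(84.39567782138477), np.float64(84.78321965295528)] dist 0.26618020763100664 width 0.2772037176911809
O [0.52767496 0.10583382] x [0.09429165 0.99554462] y [-0.99554462  0.09429165] ang 84.58944873717003
big [-40.7  -3.7]
A [-219.2  -80.4]
B [-213.2   78.4]
jar [-2.168e+02  2.000e-01]
polish [ 85.7 126.7]
polish [ 90.  118.5]
brush [  81.3 -118.8]
brush [  79.7 -121.4]
[[-0.935  0.354 -0.     0.239]
 [ 0.354  0.935 -0.     0.631]
 [ 0.    -0.    -1.     0.231]
 [ 0.     0.     0.     1.   ]] 159.27177803242893
```

>>> {"fn": "servo_tool", "kwargs": {"deltas": [[-0.3,-0.27,0,0.08,1],[-0.5,-0.45,0,0.17,1],[-0.75,-0.68,0,0.25,1],[-1,-0.9,0,0.34,1],[-1,-0.9,0,0.43,1]]}}

```text
time: 1.02
ee_pos: [0.3645, 0.388, 0.2319]
tool_rot: [3.141, 0.001, 1.869]
wrist_force: [-0.5, -0.1, 0.1]
grip_width: -0.001
grip_force: 0.0
```

```bash
cat > g.py <<'E'
from h import *
import sys
O=np.array([.52767,.10583]); X=np.array([.09429,.99554]); Y=np.array([-X[1],X[0]])
def w(p): return O+X*p[0]/1000+Y*p[1]/1000
def cor(p): d=np.array(p)[:2]-O; return (1000*np.array([d@X,d@Y])).round(1)
if __name__=='__main__':
    T=pose(); s=sense(); a=np.degrees(np.arctan2(T[1,0],T[0,0])); print('t',s['time'],'cor',cor(T[:3,3]),'z',T[2,3].round(4),'ang',a.round(2),'q7',s['q'][6].round(2),'F',s['wrist_force'].round(1),'gw',s['grip_width'])
    if len(sys.argv)>3:
        t=np.r_[w([float(v) for v in sys.argv[1:3]]),float(sys.argv[3])/1000]
        print('deltas',(T[:3,:3].T@(t-T[:3,3])/.2).round(4),'turn',(-(84.59-a)/120).round(4))
E
python3 g.py -40 0 130
```

```text
t 1.025 cor [265.5 189. ] z 0.2319 ang 107.11 q7 -0.47 F [-0.5 -0.1  0.1] gw -0.0005113448948284501
deltas [-1.7727  0.2875  0.5113] turn 0.1877
```

>>> {"fn": "servo_tool", "kwargs": {"deltas": [[-0.3,0.05,0,0.06,1],[-0.6,0.1,0,0.13,1],[-0.8,0.13,0,0.188,1],[-1,0.16,0.1,0.188,1],[-1,0.16,0.1,0.188,1]]}}

```text
time: 1.65
ee_pos: [0.4544, 0.2081, 0.2107]
tool_rot: [-3.141, 0.002, 1.482]
wrist_force: [0.2, 1.0, 0.6]
grip_width: -0.003
grip_force: 0.0
```

```bash
python3 g.py -95 0 230
```

```text
t 1.65 cor [94.9 82.5] z 0.2107 ang 84.92 q7 -0.4 F [0.2 1.  0.6] gw -0.0026058856811607845
deltas [-0.9521  0.4071 -0.0951] turn 0.0028
```

>>> {"fn": "servo_tool", "kwargs": {"deltas": [[-0.3,0.13,-0.03,0.003,1],[-0.6,0.26,-0.06,0.003,1],[-0.95,0.41,-0.1,0.003,1],[-0.95,0.41,-0.1,0.003,1],[-0.95,0.41,-0.1,0.003,1]]}}

```text
time: 2.28
ee_pos: [0.5202, 0.0145, 0.2318]
tool_rot: [3.141, -0.0, 1.479]
wrist_force: [0.5, 0.2, 0.1]
grip_width: -0.002
grip_force: 0.0
```

Run:
```python
from g import *
im,c=shot('wrist','w1.png')
print('cor',cor(pose()[:3,3]), pose()[2,3])
for n,p in dict(big=(-40,-2),A=(-219,-80),B=(-213,78),jawR=(0,-39),jawL=(0,39)).items(): print(n,proj(c,np.r_[w(p),.03]).round())
for k in greys(im,amin=150):
    u=k[:,0].mean(0); r=rim(c,k,.03); print(u.round(),cv2.contourArea(k),cor(r),r[2].round(4))
```

```text
cor [-90.1  -0.6] 0.23142232407927193
big [[277. 132.]]
A [[344. 290.]]
B [[208. 286.]]
jawR [[315.  91.]]
jawL [[236.  91.]]
[346. 279.] 1508.0 [-197.3  -74.8] 0.0323
[207. 274.] 1262.0 [-224.    85.8] 0.027
[287. 267.] 364.5 [-198.4  -13.4] 0.0097
[267. 267.] 385.0 [-200.1    8.3] 0.0104
[331.  96.] 254.5 [ -4.8 -63. ] 0.0068
[224.  96.] 222.0 [-4.7 58.5] 0.0069
[276. 136.] 6546.5 [-45.6  -1.3] 0.0461
```

View pics/w1.png

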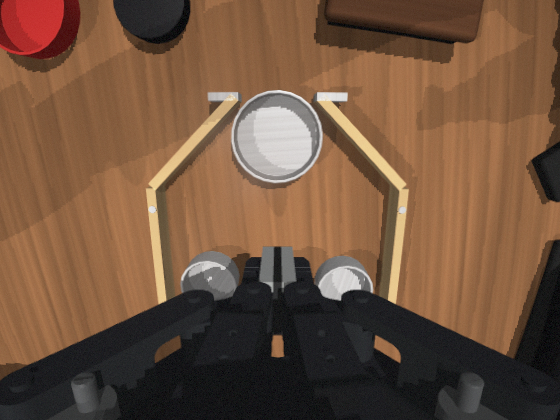

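```bash
sed -i "s/^O=.*/O=np.array([.52767,.10583])/; s/^def w/O=O-.001*X-.002*Y\ndef w/" g.py; python3 g.py -44 1 60
```

```text
Traceback (most recent call last):
  File "g.py", line 4, in <module>
    O=O-.001*X-.002*Y
             ^
NameError: name 'X' is not defined
```

```bash
sed -i "s/^O=np.array(\[.52767,.10583\]).*/X=np.array([.09429,.99554]); Y=np.array([-X[1],X[0]]); O=np.array([.52767,.10583])/" g.py; python3 g.py -44 1 60
```

```text
t 2.325 cor [-89.1   1.4] z 0.2314 ang 84.86 q7 0.01 F [-0.1  0.1 -0.6] gw 0.004032102774016238
deltas [0.2247 0.003  0.8573] turn 0.0022
```

>>> {"fn": "servo_tool", "kwargs": {"deltas": [[0.22,0,0.2,0.002,1],[0.22,0,0.5,0.002,1],[0.22,0,0.85,0.002,1],[0.22,0,0.85,0.002,1],[0.22,0,0.85,0.002,1]]}}

```text
time: 2.95
ee_pos: [0.524, 0.0601, 0.0623]
tool_rot: [3.142, -0.0, 1.478]
wrist_force: [-0.4, -0.1, 0.7]
grip_width: 0.003
grip_force: 0.0
```

```bash
python3 g.py -44 1 11
```

```text
t 2.95 cor [-44.9   1.4] z 0.0623 ang 84.69 q7 0.06 F [-0.4 -0.1  0.7] gw 0.0030501047947051716
deltas [0.0042 0.0019 0.2563] turn 0.0008
```

>>> {"fn": "servo_tool", "kwargs": {"deltas": [[0,0,0.13,0,1],[0,0,0.25,0,1],[0,0,0.25,0,0.6],[0,0,0.25,0,0.5],[0,0,0.25,0,0.5]]}}

```text
time: 3.58
ee_pos: [0.5246, 0.0594, 0.0129]
tool_rot: [3.139, -0.001, 1.477]
wrist_force: [0.0, 0.2, -0.0]
grip_width: 0.497
grip_force: 0.0
```

```bash
python3 g.py -125 76 11
```

```text
t 3.575 cor [-45.5   0.6] z 0.0129 ang 84.64 q7 0.1 F [ 0.   0.2 -0. ] gw 0.4971874874523166
deltas [-0.3972 -0.3771  0.0081] turn 0.0004
```

>>> {"fn": "servo_tool", "kwargs": {"deltas": [[-0.05,0,0,0,0.5],[-0.13,0,0,0,0.5],[-0.22,0,0,0,0.5],[-0.31,0,0,0,0.5],[-0.4,0,0,0,0.5]]}}

```text
time: 4.2
ee_pos: [0.5162, -0.0216, 0.0116]
tool_rot: [3.141, -0.001, 1.477]
wrist_force: [0.3, 4.3, 2.6]
grip_width: 0.501
grip_force: 2.6
```

>>> {"fn": "servo_tool", "kwargs": {"deltas": [[0,-0.07,0,0,0.5],[0,-0.16,0,0,0.5],[0,-0.25,0,0,0.5],[0,-0.34,0,0,0.5],[0,-0.4,0,0,0.5]]}}

```text
time: 4.82
ee_pos: [0.4356, -0.0129, 0.0116]
tool_rot: [3.141, 0.0, 1.477]
wrist_force: [2.9, -0.0, 1.4]
grip_width: 0.499
grip_force: 1.6
```

```bash
python3 g.py -125 76 11
python3 - <<'E'
from g import *
im,c=shot('top','t2.png')
for k in greys(im,amin=150):
    u=k[:,0].mean(0)
    if 180<u[0]<330 and 140<u[1]<280:
        r=rim(c,k,.03); print(u.round(),cv2.contourArea(k),cor(r),r[2].round(4))
cv2.imwrite('pics/t2c.png',cv2.resize(im[140:280,180:330,::-1],None,fx=3.6,fy=3.6))
E
```

```text
t 4.825 cor [-125.9   82.5] z 0.0116 ang 84.63 q7 0.24 F [ 2.9 -0.   1.4] gw 0.4989737933078196
deltas [0.0046 0.0323 0.0029] turn 0.0003
[289. 243.] 591.0 [-211.2   82.7] 0.0331
[282. 212.] 236.0 [246451.6 607808.4] 655.9487
[300. 180.] 582.0 [-218.5  -76.6] 0.0322
```

View pics/t2c.png

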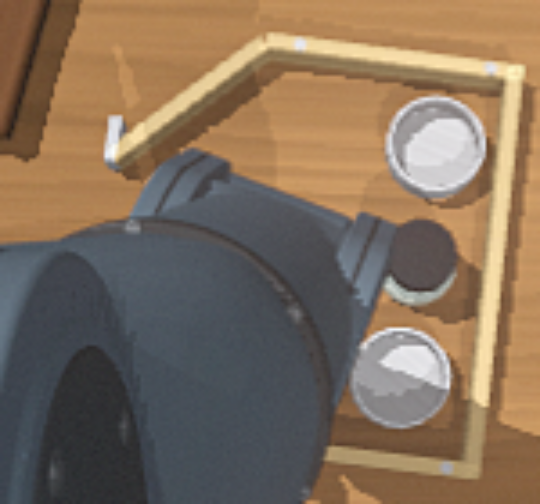

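>>> {"fn": "servo_tool", "kwargs": {"deltas": [[0,0.03,0,0,0.8],[0,0.03,0,0,1],[0,0.03,0,0,1],[0,0.03,-0.2,0,1],[0,0.03,-0.4,0,1]]}}

```text
time: 5.5
ee_pos: [0.442, -0.0137, 0.0919]
tool_rot: [-3.14, 0.001, 1.477]
wrist_force: [0.8, 0.3, 1.0]
grip_width: 0.003
grip_force: 0.0
```

>>> {"fn": "servo_tool", "kwargs": {"deltas": [[-0.1,0.2,0,0,1],[-0.2,0.4,0,0,1],[-0.35,0.6,0,0,1],[-0.46,0.77,0,0,1],[-0.46,0.77,0,0,1]]}}

```text
time: 6.12
ee_pos: [0.5888, -0.1222, 0.0909]
tool_rot: [3.14, 0.002, 1.474]
wrist_force: [-0.9, 0.4, -1.0]
grip_width: -0.004
grip_force: 0.0
```

```bash
python3 g.py -218 -77.5 11
```

```text
t 6.125 cor [-220.3  -80.3] z 0.0909 ang 84.48 q7 0.31 F [-0.9  0.4 -1. ] gw -0.004350835640671883
deltas [ 0.0121 -0.0147  0.3996] turn -0.0009
```

>>> {"fn": "servo_tool", "kwargs": {"deltas": [[0.01,-0.013,0.1,0,1],[0.01,-0.013,0.25,0,1],[0.01,-0.013,0.4,0,1],[0.01,-0.013,0.4,0,0.85],[0.01,-0.013,0.4,0,0.78]]}}

```text
time: 6.75
ee_pos: [0.5848, -0.1172, 0.0121]
tool_rot: [3.141, 0.0, 1.477]
wrist_force: [-0.3, 0.0, 0.3]
grip_width: 0.216
grip_force: 0.0
```

```bash
python3 g.py -140 -65 11;python3 g.py -60 0 11
```

```text
t 6.75 cor [-215.6  -75.9] z 0.0121 ang 84.63 q7 0.35 F [-0.3  0.   0.3] gw 0.21605613269834348
deltas [ 0.3783 -0.0543  0.0055] turn 0.0004
t 6.75 cor [-215.6  -75.9] z 0.0121 ang 84.63 q7 0.35 F [-0.3  0.   0.3] gw 0.21605613269834348
deltas [ 0.7785 -0.379   0.0054] turn 0.0004
```

>>> {"fn": "servo_tool", "kwargs": {"deltas": [[0.07,0,0,0,0.78],[0.16,-0.02,0,0,0.78],[0.25,-0.03,0,0,0.78],[0.34,-0.05,0,0,0.78],[0.43,-0.09,0,0,0.78]]}}

```text
time: 7.38
ee_pos: [0.5749, -0.0284, 0.0114]
tool_rot: [3.141, -0.0, 1.478]
wrist_force: [1.7, -1.3, 0.1]
grip_width: 0.222
grip_force: 0.8
```

>>> {"fn": "servo_tool", "kwargs": {"deltas": [[0.06,-0.06,0,0,0.78],[0.12,-0.12,0,0,0.78],[0.18,-0.18,0,0,0.78],[0.23,-0.24,0,0,0.78],[0.28,-0.28,0,0,0.78]]}}

```text
time: 8.0
ee_pos: [0.5234, 0.0316, 0.0113]
tool_rot: [-3.141, 0.0, 1.477]
wrist_force: [0.5, -0.8, 0.1]
grip_width: 0.222
grip_force: 0.4
```

```bash
python3 g.py -60 0 11
python3 - <<'E'
from g import *
im,c=shot('wrist')
im2=im[40:420,100:460,::-1]; cv2.imwrite('pics/w2.png',cv2.resize(im2,None,fx=1.5,fy=1.5))
E
```

```text
t 8.0 cor [-73.3  -0.8] z 0.0113 ang 84.61 q7 0.17 F [ 0.5 -0.8  0.1] gw 0.22165666759462332
deltas [ 0.0667 -0.0039  0.0015] turn 0.0002
```

View pics/w2.png

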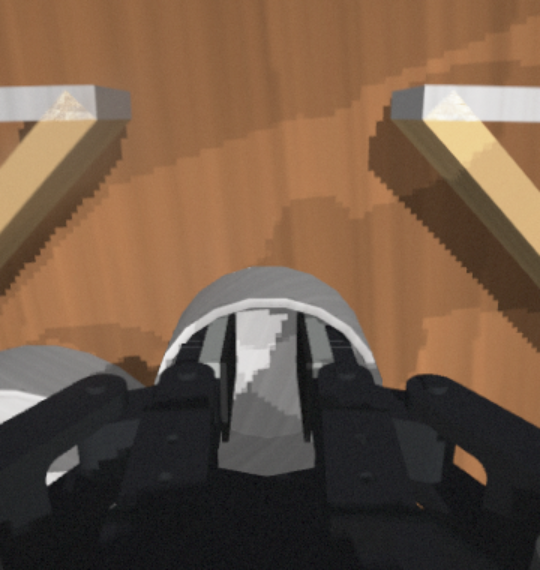

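```bash
python3 - <<'E'
from g import *
im,c=shot('wrist')
f=lambda *p:np.array(p)/1.5+[100,40]-.17
for p in onplane(c,f((95,87),(95,120),(424,87),(424,120)),.032): print(cor(p))
for p in onplane(c,f((268,298)),.03): print('rim front',cor(p))
for p in onplane(c,f((131,118),(389,118)),.0): print('base',cor(p))
E
python3 g.py
```

```text
[ 1.4 40. ]
[-6.2 40.6]
[  1.5 -37.3]
[ -6.1 -37.8]
rim front [-51.9  -0.8]
base [-5.8 40.4]
base [ -5.8 -37. ]
t 8.1 cor [-72.3  -0.5] z 0.0112 ang 84.72 q7 0.17 F [ 0.4 -0.4  0.3] gw 0.21908011002831562
```

>>> {"fn": "servo_tool", "kwargs": {"deltas": [[0.07,-0.01,0,0,0.78],[0.16,-0.01,0,0,0.78],[0.25,-0.01,0,0,0.78],[0.35,-0.01,0,0,0.78],[0.45,-0.01,0,0,0.78]]}}

```text
time: 8.72
ee_pos: [0.531, 0.1225, 0.0113]
tool_rot: [3.141, -0.0, 1.478]
wrist_force: [-0.8, -1.5, 0.4]
grip_width: 0.219
grip_force: 0.7
```

>>> {"fn": "servo_tool", "kwargs": {"deltas": [[0.1,0,0,0,0.78],[0.19,0,0,0,0.78],[0.28,0.04,0,0,0.78],[0.37,0.1,0,0,0.78],[0.45,0.16,0,0,0.78]]}}

```text
time: 9.35
ee_pos: [0.5709, 0.209, 0.0111]
tool_rot: [-3.141, 0.0, 1.478]
wrist_force: [-1.4, -1.9, 0.4]
grip_width: 0.217
grip_force: 0.8
```

```bash
python3 g.py 110 -32 11
```

```text
t 9.35 cor [107.8 -31.3] z 0.0111 ang 84.67 q7 -0.11 F [-1.4 -1.9  0.4] gw 0.21706748986805915
deltas [0.011  0.0037 0.0004] turn 0.0007
```

>>> {"fn": "servo_tool", "kwargs": {"deltas": [[-0.02,0,0,0,1],[-0.02,0,0,0,1],[-0.02,0,0,0,1],[-0.02,0,-0.2,0,1],[-0.02,0,-0.5,0,1]]}}

```text
time: 9.98
ee_pos: [0.5693, 0.2026, 0.111]
tool_rot: [-3.138, 0.002, 1.476]
wrist_force: [1.0, 0.3, -0.1]
grip_width: 0.002
grip_force: 0.0
```

>>> {"fn": "servo_tool", "kwargs": {"deltas": [[-0.25,-0.1,-0.2,0,1],[-0.5,-0.2,-0.4,0,1],[-0.75,-0.3,-0.5,0,1],[-1,-0.4,-0.5,0,1],[-1,-0.4,-0.5,0,1]]}}

```text
time: 10.6
ee_pos: [0.47, 0.0075, 0.2122]
tool_rot: [3.141, -0.0, 1.47]
wrist_force: [1.2, 0.6, 0.6]
grip_width: -0.003
grip_force: 0.0
```

```bash
python3 g.py -119 76 90
python3 - <<'E'
from g import *
im,c=shot('wrist','w3.png')
for k in greys(im,amin=150):
    u=k[:,0].mean(0); r=rim(c,k,.03); print(u.round(),cv2.contourArea(k),cor(r),r[2].round(4))
E
```

```text
t 10.6 cor [-102.3   50.1] z 0.2122 ang 84.21 q7 0.05 F [1.2 0.6 0.6] gw -0.0028389387056094693
deltas [-0.0848 -0.1291  0.6111] turn -0.0031
[326. 271.] 528.5 [-224.8   -1.2] 0.0236
[256. 242.] 7388.0 [-205.1   76. ] 0.0339
[387.  82.] 259.5 [ -3.9 -61.4] 0.0067
[271.  82.] 253.5 [-43.2  51.5] 0.0439
```

View pics/w3.png

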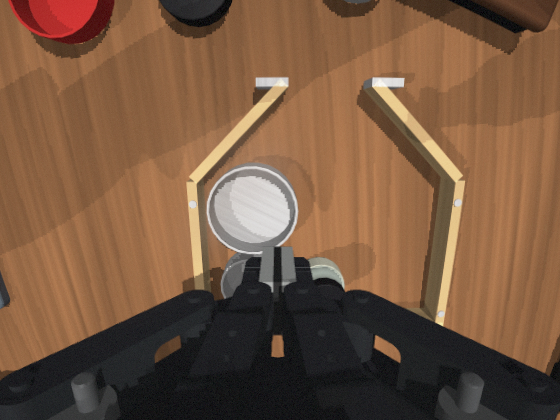

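```bash
python3 - <<'E'
from g import *
im,c=shot('wrist')
for p in onplane(c,[(252.5,209.5),(208,209),(297.5,209),(252,252)],.03): print(cor(p))
E
python3 g.py -112 72 90
```

```text
[-123.8   73.3]
[-123.   118.5]
[-123.5   27.7]
[-170.2   74.9]
t 10.7 cor [-98.1  48.4] z 0.2116 ang 84.53 q7 0.05 F [-0.4  1.4  0.1] gw -0.004017581185173763
deltas [-0.0701 -0.1184  0.6077] turn -0.0005
```

>>> {"fn": "servo_tool", "kwargs": {"deltas": [[-0.11,-0.12,0.2,0,1],[-0.11,-0.12,0.45,0,1],[-0.11,-0.12,0.7,0,1],[-0.11,-0.12,0.85,0,1],[-0.11,-0.12,0.85,0,1]]}}

```text
time: 11.32
ee_pos: [0.4455, -0.0071, 0.0394]
tool_rot: [-3.137, 0.0, 1.478]
wrist_force: [-0.1, -0.2, 0.2]
grip_width: -0.002
grip_force: 0.0
```

```bash
python3 g.py -121 73 11
```

```text
t 11.325 cor [-119.2   73.2] z 0.0394 ang 84.68 q7 0.31 F [-0.1 -0.2  0.2] gw -0.0016620721764589552
deltas [-0.0092  0.0016  0.142 ] turn 0.0007
```

>>> {"fn": "servo_tool", "kwargs": {"deltas": [[-0.01,0,0.08,0,1],[-0.01,0,0.14,0,1],[-0.01,0,0.14,0,0.6],[-0.01,0,0.14,0,0.5],[-0.01,0,0.14,0,0.5]]}}

```text
time: 11.95
ee_pos: [0.4466, -0.0098, 0.0138]
tool_rot: [3.141, -0.0, 1.477]
wrist_force: [-0.4, 0.5, 0.0]
grip_width: 0.501
grip_force: 0.0
```

>>> {"fn": "servo_tool", "kwargs": {"deltas": [[0,0.07,0,0,0.5],[0,0.16,0,0,0.5],[0,0.25,0,0,0.5],[0,0.34,0,0,0.5],[0,0.43,0,0,0.5]]}}

```text
time: 12.58
ee_pos: [0.5324, -0.018, 0.0134]
tool_rot: [-3.14, 0.0, 1.477]
wrist_force: [-3.5, -0.3, 1.6]
grip_width: 0.504
grip_force: 1.5
```

>>> {"fn": "servo_tool", "kwargs": {"deltas": [[0,0.09,0,0,0.5],[-0.02,0.17,0,0,0.5],[-0.08,0.25,0,0,0.5],[-0.14,0.32,0,0,0.5],[-0.18,0.36,0,0,0.5]]}}

```text
time: 13.2
ee_pos: [0.6009, -0.0613, 0.0133]
tool_rot: [-3.141, 0.0, 1.477]
wrist_force: [-7.3, 7.9, 1.7]
grip_width: 0.502
grip_force: 6.1
```

```bash
python3 g.py -155 -82 11
```

```text
t 13.2 cor [-158.5  -86.6] z 0.0133 ang 84.61 q7 0.34 F [-7.3  7.9  1.7] gw 0.5017902104368257
deltas [ 0.0177 -0.0232  0.0114] turn 0.0002
```

>>> {"fn": "servo_tool", "kwargs": {"deltas": [[0.02,-0.025,0,0,0.8],[0.02,-0.025,0,0,1],[0.02,-0.025,0,0,1],[0.02,-0.025,-0.25,0,1],[0.02,-0.025,-0.5,0,1]]}}

```text
time: 13.82
ee_pos: [0.5951, -0.0559, 0.1142]
tool_rot: [-3.14, 0.0, 1.477]
wrist_force: [0.2, 0.1, -0.0]
grip_width: -0.0
grip_force: 0.0
```

>>> {"fn": "servo_tool", "kwargs": {"deltas": [[-0.05,-0.2,-0.03,0,1],[-0.12,-0.4,-0.03,0,1],[-0.2,-0.6,0,0,1],[-0.27,-0.8,0,0,1],[-0.27,-0.8,0,0,1]]}}

```text
time: 14.45
ee_pos: [0.428, -0.0954, 0.1136]
tool_rot: [-3.14, -0.001, 1.474]
wrist_force: [1.4, -0.5, 0.1]
grip_width: -0.001
grip_force: 0.0
```

```bash
python3 g.py -211 80 40
python3 - <<'E'
from g import *
im,c=shot('top')
for k in greys(im,amin=60):
    u=k[:,0].mean(0)
    if 100<u[0]<330 and 140<u[1]<280:
        r=rim(c,k,.03); print(u.round(),cv2.contourArea(k),cor(r),r[2].round(4))
cv2.imwrite('pics/t4.png',cv2.resize(im[130:290,130:350,::-1],None,fx=3,fy=3))
E
```

```text
t 14.45 cor [-208.7   82.3] z 0.1136 ang 84.48 q7 0.4 F [ 1.4 -0.5  0.1] gw -0.0009548982347825206
deltas [-0.0118  0.0121  0.3679] turn -0.0009
[166. 184.] 604.5 [105.9 -26.3] 0.0326
[298. 215.] 5395.5 [-246.1  -51.4] 0.0923
```

View pics/t4.png

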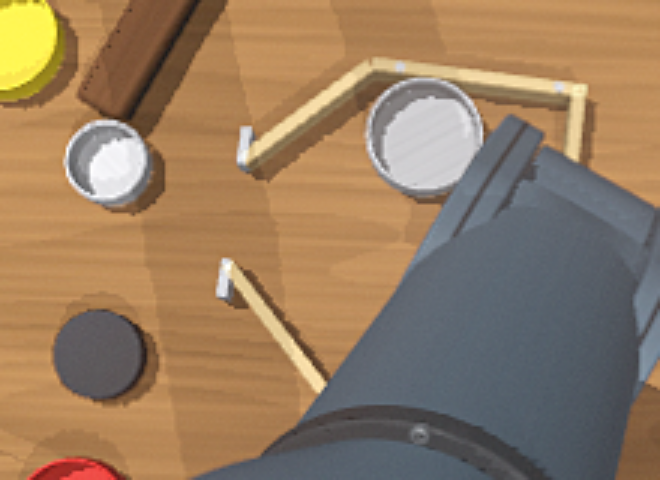

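```bash
cat > br.py <<'E'
from g import *
def brush(im,c,box=(120,100,215,200)):
    hsv=cv2.cvtColor(im,cv2.COLOR_RGB2HSV); x0,y0,x1,y1=box
    m=np.zeros(im.shape[:2],np.uint8); s=hsv[y0:y1,x0:x1]
    m[y0:y1,x0:x1]=((s[:,:,2]<125)&(s[:,:,0]<14)&(s[:,:,1]>120))
    m=cv2.morphologyEx(m,cv2.MORPH_OPEN,np.ones((5,5)))
    cs,_=cv2.findContours(m,cv2.RETR_EXTERNAL,cv2.CHAIN_APPROX_NONE); k=max(cs,key=cv2.contourArea)
    P=np.array([cor(p) for p in onplane(c,k[:,0],.04)],np.float32)
    return cv2.contourArea(k),cv2.minAreaRect(P),cv2.minAreaRect(k),cv2.boxPoints(cv2.minAreaRect(P)).round()
if __name__=='__main__':
    im,c=shot('top')
    im0=cv2.imread('pics/top0.png')[:,:,::-1].copy()
    for i in (im0,im): print(*brush(i,c),sep='\n')
    a=np.vstack([im0[90:210,110:220],im[90:210,110:220]]) if 0 else np.hstack([im0[90:210,110:220],im[90:210,110:220]])
    cv2.imwrite('pics/brush.png',cv2.resize(a[:,:,::-1],None,fx=3.5,fy=3.5))
E
python3 br.py
```

```text
Traceback (most recent call last):
  File "br.py", line 13, in <module>
    for i in (im0,im): print(*brush(i,c),sep='\n')
                              ~~~~~^^^^^
  File "br.py", line 7, in brush
    cs,_=cv2.findContours(m,cv2.RETR_EXTERNAL,cv2.CHAIN_APPROX_NONE); k=max(cs,key=cv2.contourArea)
                                                                        ~~~^^^^^^^^^^^^^^^^^^^^^^^^
ValueError: max() iterable argument is empty
```

Run:
```python
import cv2
im=cv2.imread('pics/top0.png'); h=cv2.cvtColor(im,cv2.COLOR_BGR2HSV)
for p in((181,149),(185,130),(178,165),(195,160),(150,180),(188,172),(196,140)): print(p,h[p[1],p[0]])
```

```text
(181, 149) [ 13 141 123]
(185, 130) [ 12 140 126]
(178, 165) [ 12 146 124]
(195, 160) [ 13 132 108]
(150, 180) [ 15 138 181]
(188, 172) [ 13 141 105]
(196, 140) [ 13 147 113]
```

```bash
ls -l pics
python3 - <<'E'
import cv2
im=cv2.imread('pics/top0.png')[:,:,::-1]
for r in (130,149,170): print(r,[(c,*map(int,im[r,c])) for c in range(155,212,4)])
E
```

```text
total 3376
-rw-r--r-- 1 agent agent 314141 Dec  1 13:28 scene0.png
-rw-r--r-- 1 agent agent 331813 Dec  1 13:29 scenec.png
-rw-r--r-- 1 agent agent 358715 Dec  1 13:33 t2.png
-rw-r--r-- 1 agent agent 295943 Dec  1 13:33 t2c.png
-rw-r--r-- 1 agent agent 334405 Dec  1 13:35 t4.png
-rw-r--r-- 1 agent agent 354386 Dec  1 13:28 top0.png
-rw-r--r-- 1 agent agent 332708 Dec  1 13:29 topc.png
-rw-r--r-- 1 agent agent 380432 Dec  1 13:32 w1.png
-rw-r--r-- 1 agent agent 357965 Dec  1 13:34 w2.png
-rw-r--r-- 1 agent agent 374765 Dec  1 13:34 w3.png
130 [(155, 170, 125, 76), (159, 171, 125, 78), (163, 173, 123, 79), (167, 174, 127, 79), (171, 175, 128, 80), (175, 181, 133, 82), (179, 133, 90, 58), (183, 127, 83, 53), (187, 122, 83, 55), (191, 128, 82, 55), (195, 65, 42, 27), (199, 113, 82, 51), (203, 107, 74, 45), (207, 177, 131, 83), (211, 174, 128, 81)]
149 [(155, 105, 73, 46), (159, 180, 131, 83), (163, 181, 132, 82), (167, 181, 132, 85), (171, 111, 72, 45), (175, 130, 86, 58), (179, 123, 82, 54), (183, 122, 82, 53), (187, 126, 84, 54), (191, 80, 59, 41), (195, 117, 83, 52), (199, 102, 71, 43), (203, 181, 133, 86), (207, 180, 133, 85), (211, 178, 132, 84)]
170 [(155, 168, 122, 75), (159, 168, 122, 74), (163, 172, 126, 79), (167, 123, 81, 54), (171, 123, 81, 54), (175, 122, 80, 49), (179, 128, 84, 55), (183, 75, 50, 32), (187, 108, 77, 47), (191, 104, 73, 46), (195, 174, 127, 77), (199, 173, 128, 80), (203, 172, 126, 81), (207, 170, 126, 79), (211, 155, 112, 70)]
```

```bash
python3 - <<'E'
s=open('br.py').read()
a=s.index("    hsv="); b=s.index("    m=cv2.morph")
s=s[:a]+"""    f=cv2.GaussianBlur(im,(0,0),1.2).astype(float); x0,y0,x1,y1=box; m=np.zeros(im.shape[:2],np.uint8)
    m[y0:y1,x0:x1]=((f[:,:,1]/f[:,:,0]<.69)&(f[:,:,0]<150))[y0:y1,x0:x1]
"""+s[b:].replace("np.ones((5,5))","np.ones((3,3))")
open('br.py','w').write(s)
E
python3 br.py
```

```text
991.0
((79.46282196044922, -114.9872817993164), (150.62643432617188, 45.85176086425781), 82.92964935302734)
((180.7935791015625, 148.18807983398438), (18.48604965209961, 60.4388427734375), 16.69924545288086)
[[  47. -187.]
 [  93. -193.]
 [ 111.  -43.]
 [  66.  -37.]]
886.0
((90.66233825683594, -133.46730041503906), (145.3474884033203, 42.979366302490234), 69.32904815673828)
((177.4270782470703, 140.17544555664062), (17.035873413085938, 59.141883850097656), 30.699722290039062)
[[  45. -194.]
 [  85. -209.]
 [ 136.  -73.]
 [  96.  -58.]]
```

>>> {"fn": "servo_tool", "kwargs": {"deltas": [[-0.015,0.01,0.15,0,1],[-0.015,0.01,0.3,0,1],[-0.015,0.01,0.4,0,1],[-0.015,0.01,0.51,0,1],[-0.015,0.01,0.51,0,1]]}}

```text
time: 15.22
ee_pos: [0.4332, -0.0977, 0.0101]
tool_rot: [-3.14, -0.0, 1.477]
wrist_force: [0.2, 0.5, 0.5]
grip_width: 0.001
grip_force: 0.0
```

>>> {"fn": "servo_tool", "kwargs": {"deltas": [[0,0,0,0,0.85],[0,0,0,0,0.78],[0.04,0,0,0,0.78],[0.12,0,0,0,0.78],[0.21,0.02,0,0,0.78]]}}

```text
time: 15.85
ee_pos: [0.4408, -0.056, 0.0117]
tool_rot: [3.141, 0.0, 1.476]
wrist_force: [0.1, -2.5, 0.7]
grip_width: 0.216
grip_force: 0.8
```

```bash
python3 g.py -65 1.5 11
```

```text
t 15.85 cor [-168.3   73.2] z 0.0117 ang 84.59 q7 0.46 F [ 0.1 -2.5  0.7] gw 0.21619225846685045
deltas [0.5167 0.3585 0.0038] turn -0.0
```

>>> {"fn": "servo_tool", "kwargs": {"deltas": [[0.07,0.04,0,0,0.78],[0.15,0.1,0,0,0.78],[0.23,0.16,0,0,0.78],[0.31,0.22,0,0,0.78],[0.39,0.28,0,0,0.78]]}}

```text
time: 16.48
ee_pos: [0.5041, 0.0168, 0.0116]
tool_rot: [-3.141, -0.0, 1.477]
wrist_force: [-0.8, -1.1, 1.7]
grip_width: 0.22
grip_force: 1.0
```

>>> {"fn": "servo_tool", "kwargs": {"deltas": [[0.07,0.05,0,0,0.78],[0.13,0.08,0,0,0.78],[0.16,0.08,0,0,0.78],[0.18,0.08,0,0,0.78],[0.2,0.08,0,0,0.78]]}}

```text
time: 17.1
ee_pos: [0.5232, 0.0539, 0.0113]
tool_rot: [-3.141, 0.0, 1.476]
wrist_force: [-0.4, -1.0, 1.0]
grip_width: 0.214
grip_force: 1.0
```

```bash
python3 g.py 48 8 11
```

```text
t 17.1 cor [-51.1   1.5] z 0.0113 ang 84.59 q7 0.24 F [-0.4 -1.   1. ] gw 0.21360561595252234
deltas [ 0.4957 -0.0324  0.0014] turn -0.0
```

>>> {"fn": "servo_tool", "kwargs": {"deltas": [[0.08,0,0,0,0.78],[0.17,0,0,0,0.78],[0.26,0,0,0,0.78],[0.35,0,0,0,0.78],[0.44,0,0,0,0.78]]}}

```text
time: 17.73
ee_pos: [0.5318, 0.1433, 0.0113]
tool_rot: [-3.142, 0.0, 1.477]
wrist_force: [-0.4, -3.3, 1.5]
grip_width: 0.221
grip_force: 1.2
```

>>> {"fn": "servo_tool", "kwargs": {"deltas": [[0.05,-0.02,0,0,0.78],[0.08,-0.06,0,0,0.78],[0.08,-0.08,0,0,0.78],[0.07,-0.07,0,0,1],[0.07,-0.07,0,0,1]]}}

```text
time: 18.35
ee_pos: [0.5194, 0.1562, 0.0114]
tool_rot: [3.142, 0.0, 1.476]
wrist_force: [0.0, 0.2, -0.7]
grip_width: 0.0
grip_force: 0.0
```

```bash
python3 g.py 106 -26 11
```

```text
t 18.35 cor [50.4 15. ] z 0.0114 ang 84.56 q7 0.08 F [ 0.   0.2 -0.7] gw 0.0004146900808996534
deltas [0.2781 0.2048 0.0019] turn -0.0002
```

>>> {"fn": "servo_tool", "kwargs": {"deltas": [[0,0,-0.2,0,1],[0,0,-0.4,0,1],[0.13,0.1,-0.4,0,1],[0.28,0.2,-0.4,0,1],[0.28,0.2,-0.4,0,1]]}}

```text
time: 18.98
ee_pos: [0.5655, 0.2113, 0.091]
tool_rot: [3.141, -0.001, 1.48]
wrist_force: [-0.2, 0.3, 0.2]
grip_width: 0.004
grip_force: 0.0
```

```bash
python3 g.py 106 -26 11
python3 - <<'E'
from g import *
im,c=shot('top')
for k in greys(im,amin=60):
    u=k[:,0].mean(0)
    if 100<u[0]<330 and 140<u[1]<280:
        r=rim(c,k,.03); print(u.round(),cv2.contourArea(k),cor(r),r[2].round(4))
E
```

```text
t 18.975 cor [109.6 -25.7] z 0.091 ang 84.78 q7 -0.08 F [-0.2  0.3  0.2] gw 0.003602813612680238
deltas [-0.0184  0.0012  0.4   ] turn 0.0016
[292. 217.] 61.0 [-215.5    2.6] 0.0247
[177. 194.] 1132.5 [ 98.9 -23.2] 0.0326
[271. 175.] 1167.5 [-145.1  -80.4] 0.0463
```

>>> {"fn": "servo_tool", "kwargs": {"deltas": [[-0.015,0,0.15,0,1],[-0.015,0,0.3,0,1],[-0.015,0,0.4,0,1],[-0.015,0,0.4,0,0.85],[-0.015,0,0.4,0,0.78]]}}

```text
time: 19.65
ee_pos: [0.5642, 0.2052, 0.0121]
tool_rot: [3.141, 0.0, 1.476]
wrist_force: [0.2, -0.9, -0.5]
grip_width: 0.22
grip_force: 0.0
```

>>> {"fn": "servo_tool", "kwargs": {"deltas": [[0.06,-0.04,0,0,0.78],[0.11,-0.12,0,0,0.78],[0.11,-0.2,0,0,0.78],[0.11,-0.27,0,0,0.78],[0.11,-0.3,0,0,0.78]]}}

```text
time: 20.27
ee_pos: [0.5049, 0.2336, 0.0114]
tool_rot: [-3.141, 0.0, 1.477]
wrist_force: [0.7, 0.4, -0.3]
grip_width: 0.219
grip_force: 0.3
```

>>> {"fn": "servo_tool", "kwargs": {"deltas": [[0,0.01,0,0,1],[0,0.01,0,0,1],[0,0.01,-0.2,0,1],[0,0.01,-0.5,0,1],[0,0.01,-0.6,0,1]]}}

```text
time: 20.9
ee_pos: [0.5102, 0.2331, 0.1344]
tool_rot: [3.138, -0.002, 1.476]
wrist_force: [0.5, -0.2, -0.7]
grip_width: 0.004
grip_force: 0.0
```

```bash
python3 g.py 91 -133 111
python3 - <<'E'
from g import *
from br import brush
im,c=shot('top')
for k in greys(im,amin=60):
    u=k[:,0].mean(0)
    if 100<u[0]<330 and 140<u[1]<280:
        r=rim(c,k,.03); print(u.round(),cv2.contourArea(k),cor(r),r[2].round(4))
print(brush(im,c)[1])
E
```

```text
t 20.9 cor [126.1  31.4] z 0.1344 ang 84.56 q7 -0.16 F [ 0.5 -0.2 -0.7] gw 0.0038359253573238988
deltas [-0.1754  0.8218  0.1199] turn -0.0002
[292. 217.] 62.0 [-215.7    2.5] 0.0249
[154. 207.] 562.0 [124.5  33.2] 0.0322
[188. 204.] 599.0 [45.4 16.4] 0.0318
[125. 183.] 64.5 [267.5 -32.9] 0.0753
[271. 175.] 1167.5 [-145.1  -80.4] 0.0463
((90.6241683959961, -133.59271240234375), (147.3878173828125, 44.07874298095703), 68.7832260131836)
```

>>> {"fn": "servo_tool", "kwargs": {"deltas": [[-0.04,0.2,-0.05,-0.085,0.24],[-0.09,0.4,-0.05,-0.17,0.24],[-0.13,0.6,-0.05,-0.26,0.24],[-0.17,0.82,-0.05,-0.34,0.24],[-0.175,0.82,-0.05,-0.43,0.24]]}}

```text
time: 21.58
ee_pos: [0.6712, 0.18, 0.1402]
tool_rot: [-3.141, 0.002, 2.379]
wrist_force: [-0.4, -0.9, 1.0]
grip_width: 0.763
grip_force: 0.0
```

>>> {"fn": "servo_tool", "kwargs": {"deltas": [[0,0,0,-0.08,0.24],[0,0,0,-0.145,0.24],[0,0,0,-0.145,0.24],[0,0,0,-0.145,0.24],[0,0,0,-0.145,0.24]]}}

```text
time: 22.2
ee_pos: [0.6682, 0.1832, 0.1411]
tool_rot: [-3.141, -0.0, 2.679]
wrist_force: [-0.4, -0.2, 0.3]
grip_width: 0.759
grip_force: 0.0
```

```bash
python3 g.py 90.6 -133.5 60
python3 - <<'E'
from g import *
im,c=shot('wrist','w5.png')
E
```

```text
t 22.2 cor [  91.3 -130.7] z 0.1411 ang 153.47 q7 0.92 F [-0.4 -0.2  0.3] gw 0.7585195480203928
deltas [-0.0145  0.0021  0.4055] turn 0.574
```

View pics/w5.png

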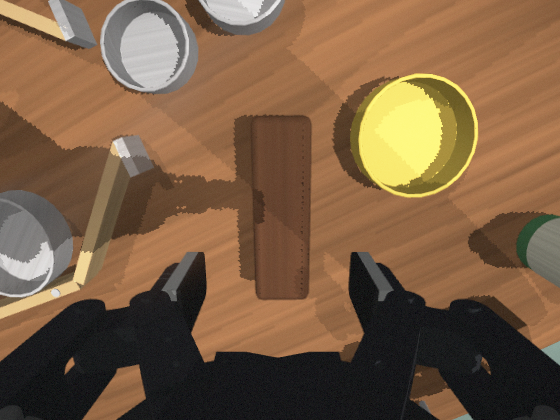

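```bash
python3 - <<'E'
from g import *
im,c=shot('wrist')
P=[cor(p) for p in onplane(c,[(281.5,207),(283,117),(281,298)],.04)]; print(P, np.degrees(np.arctan2(*(P[1]-P[2])[::-1])))
E
python3 g.py 90.6 -133.5 10
```

```text
[array([  94. , -131.8]), array([118.7, -70.3]), array([  65.8, -204.4])] 68.47167151191293
t 22.3 cor [  91.4 -130.7] z 0.1412 ang 153.52 q7 0.92 F [ 0.7 -0.2 -0.1] gw 0.7666383026390091
deltas [-0.0146  0.0014  0.6562] turn 0.5744
```

>>> {"fn": "servo_tool", "kwargs": {"deltas": [[-0.015,0.005,0.2,0,0.24],[-0.015,0.005,0.4,0,0.24],[-0.015,0.005,0.55,0,0.24],[-0.015,0.005,0.65,0,0.24],[-0.015,0.005,0.65,0,0.24]]}}

```text
time: 22.92
ee_pos: [0.6706, 0.1826, 0.01]
tool_rot: [-3.14, -0.002, 2.68]
wrist_force: [0.5, -0.2, 0.6]
grip_width: 0.759
grip_force: 0.0
```

>>> {"fn": "servo_tool", "kwargs": {"deltas": [[0,0,0,0,0.4],[0,0,0,0,0.5],[0,0,0,0,0.55],[0,0,0,0,0.55],[0,0,0,0,0.55]]}}

```text
time: 23.55
ee_pos: [0.6726, 0.183, 0.0131]
tool_rot: [3.14, 0.002, 2.68]
wrist_force: [-0.1, 0.3, 6.8]
grip_width: 0.515
grip_force: 62.0
```

```bash
python3 g.py 79.5 -115 12;  python3 - <<'E'
from g import *
from br import brush
im,c=shot('top')
print(brush(im,c)[:2])
E
```

```text
t 23.55 cor [  91.4 -135. ] z 0.0131 ang 153.56 q7 0.95 F [-0.1  0.3  6.8] gw 0.5153661479224346
deltas [ 0.0718 -0.0916  0.0051] turn 0.5748
(349.0, ((104.60877990722656, -92.64886474609375), (61.12714767456055, 41.087890625), 70.09151458740234))
```

>>> {"fn": "servo_tool", "kwargs": {"deltas": [[0.017,-0.022,0,-0.03,0.55],[0.034,-0.045,0,-0.06,0.55],[0.05,-0.067,0,-0.09,0.55],[0.067,-0.09,0,-0.116,0.55],[0.067,-0.09,0,-0.116,0.55]]}}

```text
time: 24.22
ee_pos: [0.6525, 0.1727, 0.013]
tool_rot: [3.14, 0.003, 2.924]
wrist_force: [-0.1, -0.1, 7.4]
grip_width: 0.516
grip_force: 62.2
```

```bash
python3 g.py 79.4 -116.1 13
```

```text
t 24.225 cor [  79.3 -116. ] z 0.013 ang 167.51 q7 1.14 F [-0.1 -0.1  7.4] gw 0.5164473238723485
deltas [-0.0004  0.0004  0.0002] turn 0.691
```

>>> {"fn": "servo_tool", "kwargs": {"deltas": [[0,0,0,0,0.4],[0,0,0,0,0.24],[0,0,0,0,0.24],[0,0,-0.15,0,0.24],[0,0,-0.4,0,0.24]]}}

```text
time: 24.85
ee_pos: [0.65, 0.1722, 0.0903]
tool_rot: [-3.139, -0.004, 2.923]
wrist_force: [1.4, 0.2, 0.3]
grip_width: 0.759
grip_force: 0.0
```

>>> {"fn": "servo_tool", "kwargs": {"deltas": [[0,0,-0.3,0,0.24],[0,0.15,-0.5,0,0.24],[0,0.45,-0.6,0,0.24],[0,0.75,-0.6,0,0.24],[0,1,-0.6,0,0.24]]}}

```text
time: 25.48
ee_pos: [0.6945, 0.3706, 0.2115]
tool_rot: [3.141, -0.0, 2.924]
wrist_force: [0.6, -0.4, 0.0]
grip_width: 0.758
grip_force: 0.0
```

>>> {"fn": "servo_tool", "kwargs": {"deltas": [[0,0.15,0,0,0.24],[0,0.4,0,0,0.24],[0,0.4,0,0,0.24],[0,0.4,0,0,0.24],[0,0.4,0,0,0.24]]}}

```text
time: 26.1
ee_pos: [0.7126, 0.4443, 0.2117]
tool_rot: [-3.141, 0.001, 2.922]
wrist_force: [0.1, 0.1, -0.5]
grip_width: 0.765
grip_force: 0.0
```

```bash
python3 g.py
python3 - <<'E'
from g import *
from br import brush
im,c=shot('top')
for k in greys(im,amin=60):
    u=k[:,0].mean(0)
    if 100<u[0]<330 and 140<u[1]<280:
        r=rim(c,k,.03); print(u.round(),cv2.contourArea(k),cor(r),r[2].round(4))
print(brush(im,c)[:2])
im0=cv2.imread('pics/top0.png')[:,:,::-1]
d=(cv2.absdiff(cv2.GaussianBlur(im,(0,0),1),cv2.GaussianBlur(im0,(0,0),1)).max(2)>40).astype(np.uint8)
n,_,st,ce=cv2.connectedComponentsWithStats(d)
for s,e in zip(st[1:],ce[1:]):
    if s[4]>12: print('diff',e.round(),s[4],s[:4])
E
```

```text
t 26.1 cor [ 355.4 -150.2] z 0.2117 ang 167.39 q7 0.81 F [ 0.1  0.1 -0.5] gw 0.7649886718077031
[292. 217.] 61.0 [-215.5    2.6] 0.0247
[154. 207.] 570.0 [126.3  32.6] 0.0318
[188. 204.] 590.5 [45.4 16.3] 0.0315
[271. 175.] 1166.5 [-145.1  -80.4] 0.0463
(969.0, ((76.85611724853516, -114.30414581298828), (148.65113830566406, 45.04800033569336), 82.40535736083984))
diff [ 3. 33.] 67 [ 0 27  8 12]
diff [24. 73.] 1049 [ 0 43 56 56]
diff [210. 253.] 12521 [100 139 190 239]
diff [282. 178.] 1939 [252 155  65  43]
diff [ 14. 236.] 701 [  0 201  42  55]
diff [292. 245.] 713 [277 231  31  31]
diff [ 79. 356.] 17695 [  0 255 201 165]
diff [270. 392.] 1193 [240 379  52  37]
diff [300. 409.] 261 [294 391  16  29]
diff [241. 406.] 45 [230 405  28   5]
diff [214. 417.] 17 [212 415   5   5]
```

```bash
python3 -c "
from cell import finish_job; print(finish_job())"
```

```text
the job is handed in; nothing more can be done
None
```

The job is handed in at about 26 s: the large tin is inside, clear of the opening, both small tins stand wholly outside, and the glue jar did not move; on the way out a small tin knocked the brush about 22 mm and 14° out of place, so I gripped it and slid it back to within about 3 mm of where it lay.

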